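Take a moisture reading on a carved rosette and hang the meter back

TASK

Lift the hand-held moisture meter off its two-rail rack and press its sprung rubber tip gently and squarely on the flat round boss at the centre of the carved rosette on the tilted easel; with the tip about half pushed in, hold it steady for 2 seconds. Then gently hang the meter back upright by its collar on the two rails, slid up against the end stop, and let go. Do not push the tip right in, knock the meter about, or disturb the mallet, the wax jar and the offcut.

Things in the scene. Friction and masses are not known exactly. Their poses are not given: they have to be found in the camera images.
- meter: Moisture meter, 0.28 kg, starts nose down, hung by its collar on the rack. Origin: centre of the collar's underside; z along its axis to the handle. Black collar disc 62 mm diameter, z 0 to 6 mm. Grey handle 26 (x) by 36 (y) mm, z 6 to 80 mm; grip it across x at z 52 mm. Steel nose 28 mm diameter down to z -45 mm, then the sprung tip to z -68 mm.
- tip (a joint): How far the meter's sprung tip is pushed in, m: 0 fully out, 0.012 fully in. Half in is 0.006. Spring force about 1.5 N when it starts to move, 4.5 N half in, 7.5 N fully in.
- tip_face (a point): Centre of the flat face of the meter's rubber tip (22 mm diameter); z towards the handle, like the meter's.
- rack: Fixed wooden rack, base 110 x 230 x 14 mm, origin at its underside's centre. Two rails 12 mm wide, 220 mm long run along y, inner faces at x = -18 and +18 mm, tops at z 112 mm. The meter's nose hangs between them, its collar rests on them. A stop plate stands across the +y end: face at y = 84 mm, 18 mm above the rails.
- home (a point): Point on the rack where the meter's origin is when the meter hangs fully home: middle between the rails, at rail-top height, the collar's edge touching the stop plate. Axes as the rack's: y towards the stop.
- easel: Small wooden bench easel fixed on the table, base 210 x 210 x 18 mm, origin at the centre of its underside. Its plywood board, 200 x 210 mm, slopes up at 31 degrees towards the easel's +x. On it is fixed the carving: a wooden block 100 x 100 mm with ten petals round a flat round boss 40 mm in diameter, 6 mm proud of the block, its face parallel to the board.
- mark (a point): Point on the plumb line through the centre of the boss's face. The block is packed up by an amount that is not reported: the centre of the boss's face lies 0 to 30 mm straight above this point (world vertical). This point's axes: z square to the boss's face, outward, 31 degrees from vertical; x up the slope.
- mallet: Bystander: turned wooden carver's mallet standing on its head, 72 mm diameter, 195 mm tall. Origin at the centre of its foot.
- wax: Bystander: round amber jar 64 mm diameter, 60 mm tall. Origin at the centre of its foot.
- offcut: Bystander: wooden offcut 90 x 60 x 35 mm. Origin at the centre of its underside.
Not all that is in view belongs to the job. Leave any green, purple or turquoise look-alike of the meter alone.

How it is judged:
On the way:
1. the tip is pressed squarely on the boss of the rosette, 2.5 to 10 mm in, within 8 mm of the boss's centre as seen from above and within 9 degrees of square, and held steady for 1.5 s (value of joint tip between 0.0025 and 0.01 m and horizontal distance between tip_face and mark below 0.008 m and z of tip_face in the frame of mark between -0.006 and 0.031 m and angle between the z axis of tip_face and the z axis of mark, either way round below 0.157 rad and linear speed of meter below 0.015 m/s), for 1.5 s.
At the end, for the whole second after the job is handed in: After the reading, the meter hangs upright (within 4.5 degrees), at rest and let go, its collar on both rails (origin within 12 mm of the middle, 4 mm in height) and within 5 mm of touching the stop plate (x of meter in the frame of home between -0.012 and 0.012 m and y of meter in the frame of home between -0.005 and 0.005 m and z of meter in the frame of home between -0.004 and 0.004 m and angle between meter's own z axis and vertical below 0.08 rad and linear speed of meter below 0.01 m/s).
It fails at once if the meter is pressed or knocked against the easel with more than 18 N (contact force between meter and easel above 18 N).
It fails at once if the meter is dropped or knocked on the rack: it touches the rack while moving faster than 0.3 m/s (contact force between meter and rack above 1 N and linear speed of meter above 0.3 m/s).
It fails at once if the tip is pushed right in (over 11.5 mm) (value of joint tip above 0.0115 m).
It fails at once if a bystander is moved more than 15 mm (distance of any of mallet, wax, offcut from where it was at the start of the episode above 0.015 m).
It also fails if it takes over 61 s, if anything falls off the work surface, if the arm or the gripper's body presses on something with over 40 N, if the wrist force passes 120 N, or if a joint passes its speed limit or range.

ROBOT

A 7-joint arm with a two-finger parallel gripper is mounted at the origin on the work surface. World frame = base frame: x ahead of the robot, y to its left, z up, the work surface at z = 0. Lengths are in m, angles in rad, forces in N, time in s.
With the tool pointing down it reaches from about 0.35 to 0.9 m from the base axis. Payload 8.1 kg.
Tool frame: the origin (TCP) lies between the finger pads; the fingertips stand ahead of it and the grasp point (between the pads) lies 5 mm behind it (arm.tip_extent is the z of the fingertips in the tool frame, in m); z points along the fingers, y is the line along which they close (so a half turn about z gives the same grasp; the last joint's range is limited). The gripper opens to 85 mm and grips with 20 to 120 N. Pads are 22 mm wide; open, the fingers measure 114 mm over their backs; the gripper's body (76 mm by 85 mm) begins 54 mm behind the grasp point. The pads swing forward as they close: fully open they stand 13 mm farther back than shut.
Start: joints at [-1.431, 0.434, 0.025, 1.573, -0.012, 1.134, -0.075], TCP at [0.15, 0.607, 0.245] pointing down, gripper open.
Joint ranges: [-2.62, 2.62], [-0.44, 2.09], [-1.27, 1.32], [0.08, 2.57], [-1.32, 4.46], [0.12, 2], [-2.74, 2.74]. Speed limits (rad/s): [2.22, 2.22, 3.01, 3.01, 3.14, 3.14, 3.14].

INTERFACE

Orientations are given as a unit quaternion [w, x, y, z].
In Python, from workcell import arm, optics gives the robot as it stands.
- The arm moves only by the tool arm_command, never from a script. Its argument "commands" is a list of rows, each an object of numbers: "tx", "ty", "tz": the shift along the world's x, y, z in m; "ax", "ay", "az": the turn, a rotation vector about the world's x, y, z in units of 6 degrees (1.0 is 6 degrees). A call has 1 to 10 rows; each row shifts and turns the commanded pose from where the row before left it; what a row does not reach is not made up. A row lasts 1/10 s, in which the tool goes at most 50 mm and 8.59 degrees, less where a joint would pass 70% of its speed; a pose out of reach is approached as far as the arm can. A call is refused whole if a number of a shift passes 0.05 or a number of a turn 1, either way. A call with a gripper value outside its range is refused whole. "grip" is the finger opening in m, from 0 to 0.0854, set as the call begins (left out, the last holds). The fingers move at their own pace and stop on an object; "squeeze" is the grip in N (left out, the last holds). Time passes only in rows, so rows that do not move let the fingers close. It gives the time, the measured TCP pose, the force, the opening and the grip force at its end, in the units of the state.
- arm.sense(): the state, without advancing time (a new reading comes with each control period).
- optics.grab_frame(name): name is "side" or "top"; returns (picture, depth): 420x560x3 uint8, red, green, blue; 420x560 float32, m along the optical axis (not along the pixel's ray), 0 where there is no reading.
- optics.camera_params(name): a dict with "K" (3x3 intrinsics, pixels), "D" ([k1, k2, p1, p2, k3] as OpenCV has them; the pictures are not rectified), "R" (3x3) and "t" (3): a world point X has camera coordinates R X + t. Camera axes: x right, y down, z forward; pixel columns grow to the right and rows downward; lengths in m; the calibration is good to about 2 mm. A picture is of the moment at which its call begins. camera_params takes no time and is no camera call.
- arm.close_job(): hands the job in; it is judged then, once.
The state is a dict: "time_s": time; "qpos": joint angles; "qvel": joint speeds; "joint_efforts": joint torques, N m; "position": TCP position; "orientation": TCP orientation; "force": force on the tool from outside, world axes, zero at the start; "moment": the same for the moment, N m; "grip_width": finger opening in m; "grip_force": force on a finger pad.
Only numpy, scipy, OpenCV 4.12 (cv2) and the standard library are available. Lean on these libraries where they do the work, as an engineer would, in place of code of your own. Each camera call takes 0.05 s, during which the arm holds its last target. There are 200 camera calls.

## Working session

There is one attempt and no reset: what is moved stays moved. The work goes in short steps, Python scripts to look and compute and a tool call to move; the robot and the scene stay as the last step left them, time stands still between calls to the robot, and variables do not carry over. Pictures are saved under pics/ and viewed, at most 10 in all, crops included, and the job is handed in when it is done.

Besides the shell and the picture viewer there is one more tool, called after "Call:" as name(argument=value, ...) on one line, values as JSON. arm_command: Moves the arm, as the interface text tells. Its arguments: {"type":"object","properties":{"commands":{"type":"array","items":{"type":"object","properties":{"tx":{"type":"number"},"ty":{"type":"number"},"tz":{"type":"number"},"ax":{"type":"number"},"ay":{"type":"number"},"az":{"type":"number"}}}},"grip":{"type":"number"},"squeeze":{"type":"number"}},"required":["commands"]}

```bash
mkdir -p pics; ls; cat > h.py <<'E'
import numpy as np, cv2
from workcell import arm, optics
def grab(n, save=None):
    p,d=optics.grab_frame(n); p=np.array(p); d=np.array(d)
    np.savez(f'{n}.npz',p=p,d=d)
    if save: cv2.imwrite(f'pics/{save}.png',p[:,:,::-1])
    return p,d
def cloud(n,d):
    c=optics.camera_params(n); K,D,R,t=[np.array(c[k],float) for k in 'KDRt']
    v,u=np.mgrid[:420,:560]
    x=cv2.undistortPoints(np.stack([u,v],-1).reshape(-1,1,2).astype(float),K,D).reshape(420,560,2)
    X=np.dstack([x*d[...,None],d])
    return (X-t)@R
def proj(n,P):
    c=optics.camera_params(n); K,D,R,t=[np.array(c[k],float) for k in 'KDRt']
    return cv2.projectPoints(np.array(P,float).reshape(-1,3),cv2.Rodrigues(R)[0],t,K,D)[0].reshape(-1,2)
E
python3 - <<'E'
from h import *
for n in('top','side'):
    p,d=grab(n,n+'0'); c=optics.camera_params(n); R=np.array(c['R']);print(n,-R.T@np.array(c['t']),R[2],(d>0).mean())
s=arm.sense();print(s,arm.tip_extent)
E
```

```text
pics
top [ 0.4778063  -0.01326954  1.64902052] [ 0.07801407 -0.00689993 -0.99692838] 0.996343537414966
side [ 0.03676487 -0.74974888  1.11659218] [ 0.40895926  0.54069914 -0.73511684] 0.9959566326530612
{'time_s': 0.1, 'qpos': array([-1.43058982,  0.43514684,  0.02498046,  1.57402037, -0.01162043,
        1.13402174, -0.07511944]), 'qvel': array([-0.00159344, -0.00088586, -0.00248521, -0.00318261,  0.00015669,
        0.00024112, -0.00043027]), 'joint_efforts': array([ 2.94999860e-03, -6.71750450e+01,  1.02791101e+00, -3.16900384e+01,
        1.57069828e-02,  7.18152252e-03,  2.38815772e-05]), 'position': array([0.15020736, 0.60621886, 0.24460302]), 'orientation': array([-3.00463377e-05,  1.21156779e-01,  9.92633119e-01, -7.24907648e-04]), 'force': array([ 0.01081558,  0.50144385, -0.50405266]), 'moment': array([-0.01194698, -0.04472692,  0.0241569 ]), 'grip_force': 0.0, 'grip_width': 0.08497766637269037} 0.014
```

View pics/top0.png

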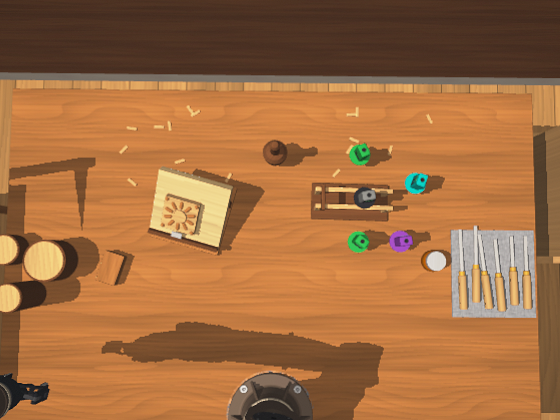

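View pics/side0.png

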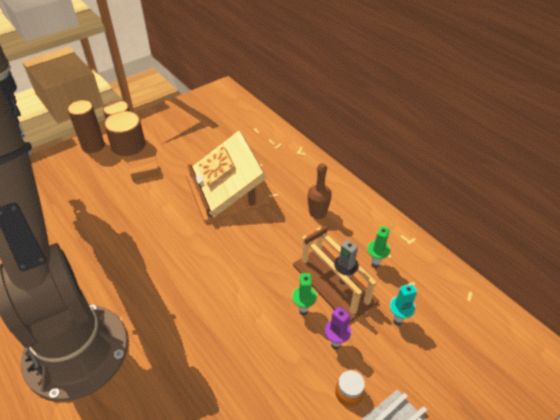

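The top view shows the rack at (350,200), with the grey meter and its black collar at (366,197). The easel rosette is centred near (180,216). The look-alikes are green (361,154), green (358,242), purple (401,241) and turquoise (417,183). Only the grey one with the black collar, hanging on the rails, fits the description. I'll confirm it with an enlarged crop and measure.

```bash
cat > m.py <<'E'
from h import *
Z={n:np.load(n+'.npz') for n in('top','side')}
C={n:cloud(n,Z[n]['d']) for n in Z}
crop=lambda n,u,v,w,h,f: cv2.resize(Z[n]['p'][v:v+h,u:u+w,::-1],None,fx=f,fy=f,interpolation=cv2.INTER_CUBIC)
cv2.imwrite('pics/crop1.png',np.vstack([np.hstack([crop('top',305,172,100,60,4),crop('side',290,215,100,60,4)]),np.hstack([crop('top',140,160,100,90,4),crop('side',180,125,100,90,4)])]))
for n in C:
    X=C[n]; hsv=cv2.cvtColor(Z[n]['p'],cv2.COLOR_RGB2HSV)
    # table check
    print(n,'table z',np.median(X[330:380,150:250,2]) if n=='top' else np.median(X[250:300,150:200,2]))
    # rack region: rail tops z~.112
    reg=(abs(X[...,0]-.49)<.25)&(X[...,1]<0)&(X[...,1]>-.5)
    if n=='top': box=np.s_[178:225,308:398]
    else: box=np.s_[225:312,295:378]
    Q=X[box]; z=Q[...,2]
    hist,e=np.histogram(z,np.arange(0,.22,.006)); print(dict(zip(e.round(3),hist)))
    sat=hsv[box][...,1]; 
    m=(z>.180)&(z<.21); print('handle top',m.sum(),Q[m].mean(0))
    r=cv2.minAreaRect((Q[m][:,:2]*1000).astype(np.float32)); print(r)
    m=(z>.105)&(z<.125)&(sat<90); print('collar',m.sum(),Q[m].mean(0),Q[m].min(0),Q[m].max(0))
    m=(z>.105)&(z<.120)&(sat>=90); P=Q[m]; print('rails',m.sum(),np.median(P[:,2]),cv2.minAreaRect((P[:,:2]*1000).astype(np.float32)))
    m=(z>.122)&(z<.14)&(sat>=90); P=Q[m]; print('stop',m.sum(),P.mean(0) if m.any() else 0, P.min(0) ,P.max(0))
    m=(z>.006)&(z<.022); P=Q[m]; print('base',m.sum(),cv2.minAreaRect((P[:,:2]*1000).astype(np.float32)))
E
python3 m.py
```

```text
top table z -0.0019320848429995171
{np.float64(0.0): np.int64(520), np.float64(0.006): np.int64(766), np.float64(0.012): np.int64(776), np.float64(0.018): np.int64(127), np.float64(0.024): np.int64(7), np.float64(0.03): np.int64(15), np.float64(0.036): np.int64(2), np.float64(0.042): np.int64(8), np.float64(0.048): np.int64(2), np.float64(0.054): np.int64(6), np.float64(0.06): np.int64(4), np.float64(0.066): np.int64(8), np.float64(0.072): np.int64(3), np.float64(0.078): np.int64(4), np.float64(0.084): np.int64(6), np.float64(0.09): np.int64(0), np.float64(0.096): np.int64(13), np.float64(0.102): np.int64(164), np.float64(0.108): np.int64(366), np.float64(0.114): np.int64(201), np.float64(0.12): np.int64(49), np.float64(0.126): np.int64(65), np.float64(0.132): np.int64(9), np.float64(0.138): np.int64(4), np.float64(0.144): np.int64(8), np.float64(0.15): np.int64(2), np.float64(0.156): np.int64(2), np.float64(0.162): np.int64(3), np.float64(0.168): np.int64(8), np.float64(0.174): np.int64(3), np.float64(0.18): np.int64(25), np.float64(0.186): np.int64(83), np.float64(0.192): np.int64(
[... 1908 characters left out ...]
4(0.204): np.int64(0), np.float64(0.21): np.int64(0)}
handle top 164 [ 0.62812446 -0.26379647  0.18919946]
((629.7720336914062, -262.47613525390625), (29.80019760131836, 35.27059555053711), 7.332474708557129)
collar 181 [ 0.62300696 -0.26877487  0.11762221] [ 0.60269752 -0.28940782  0.11002413] [ 0.66034678 -0.23302415  0.12488015]
rails 743 0.11083418362621185 ((630.009033203125, -240.92108154296875), (216.02740478515625, 196.4619598388672), 48.15827941894531)
stop 172 [ 0.59531758 -0.18784372  0.12901282] [ 0.48836778 -0.27036155  0.12217083] [ 0.74665638 -0.13710461  0.13994282]
base 1985 ((645.55126953125, -229.55401611328125), (217.49844360351562, 226.90716552734375), 53.54207229614258)
```

```bash
cat > e.py <<'E'
from h import *
for n,(u,v,r) in {'top':(180,216,60),'side':(216,166,60)}.items():
    Z=np.load(n+'.npz'); p,d=Z['p'],Z['d']; X=cloud(n,d); hsv=cv2.cvtColor(p,cv2.COLOR_RGB2HSV)
    lab=p.astype(int)
    box=np.s_[v-r:v+r,u-r:u+r]; Q=X[box].reshape(-1,3); c=lab[box].reshape(-1,3)
    pale=(c[:,1]>170)&(Q[:,2]>.03)&(c[:,0]>200)   # plywood board
    P=Q[pale]
    for _ in range(6):
        m=P.mean(0); nrm=np.linalg.svd(P-m,full_matrices=False)[2][2]; nrm*=np.sign(nrm[2]); e=(P-m)@nrm; P=P[abs(e)<max(.003,2*e.std())]
    print(n,'board n',nrm,'tilt',np.degrees(np.arccos(nrm[2])),'az down',np.degrees(np.arctan2(nrm[1],nrm[0])),'ctr',m,len(P),e.std())
    h=(Q-m)@nrm; near=(np.linalg.norm(Q-X[v,u],axis=1)<.09)
    hist,ed=np.histogram(h[near],np.arange(-.01,.08,.003)); print(dict(zip(ed.round(3),hist)))
    blk=near&(h>.008)&(h<.08); B=Q[blk]
    ex=-np.array([nrm[0],nrm[1],0]); ex-=ex@nrm*nrm; ex/=np.linalg.norm(ex); ey=np.cross(nrm,ex)
    q=np.c_[(B-m)@ex,(B-m)@ey]*1000
    rc=cv2.minAreaRect(q.astype(np.float32)); cc=m+ex*rc[0][0]/1e3+ey*rc[0][1]/1e3
    print('block',rc,cc,'heights pct',np.percentile(h[blk],[10,30,50,70,90,97]))
    print('u,v point',X[v,u],'h',h[np.argmin(np.linalg.norm(Q-X[v,u],axis=1))])
E
python3 e.py
```

```text
top board n [-0.49765817  0.13808891  0.85631057] tilt 31.095175830245676 az down 164.49186671078994 ctr [0.61310932 0.22354106 0.10507319] 2590 0.0026076636995103707
{np.float64(-0.01): np.int64(9), np.float64(-0.007): np.int64(103), np.float64(-0.004): np.int64(296), np.float64(-0.001): np.int64(486), np.float64(0.002): np.int64(307), np.float64(0.005): np.int64(98), np.float64(0.008): np.int64(43), np.float64(0.011): np.int64(59), np.float64(0.014): np.int64(154), np.float64(0.017): np.int64(268), np.float64(0.02): np.int64(353), np.float64(0.023): np.int64(272), np.float64(0.026): np.int64(123), np.float64(0.029): np.int64(55), np.float64(0.032): np.int64(4), np.float64(0.035): np.int64(0), np.float64(0.038): np.int64(0), np.float64(0.041): np.int64(0), np.float64(0.044): np.int64(0), np.float64(0.047): np.int64(0), np.float64(0.05): np.int64(0), np.float64(0.053): np.int64(0), np.float64(0.056): np.int64(0), np.float64(0.059): np.int64(0), np.float64(0.062): np.int64(0), np.float64(0.065): np.int64(0), np.float64(0.068): np.int64(0), np.float64(0.071): np.int64(0), np.float64(0.
[... 1019 characters left out ...]
oat64(0.038): np.int64(0), np.float64(0.041): np.int64(0), np.float64(0.044): np.int64(0), np.float64(0.047): np.int64(0), np.float64(0.05): np.int64(0), np.float64(0.053): np.int64(0), np.float64(0.056): np.int64(0), np.float64(0.059): np.int64(0), np.float64(0.062): np.int64(0), np.float64(0.065): np.int64(0), np.float64(0.068): np.int64(0), np.float64(0.071): np.int64(0), np.float64(0.074): np.int64(0)}
block ((-50.639869689941406, 40.5392951965332), (108.40847778320312, 134.11468505859375), 88.97032165527344) [0.5725125  0.26102732 0.07815224] heights pct [0.01478523 0.01926192 0.02117715 0.02323765 0.02617993 0.02800231]
u,v point [0.57375005 0.24875837 0.1118546 ] h 0.02661514402798879
```

```bash
sleep 1
```

```text
(no output)
```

View pics/crop1.png

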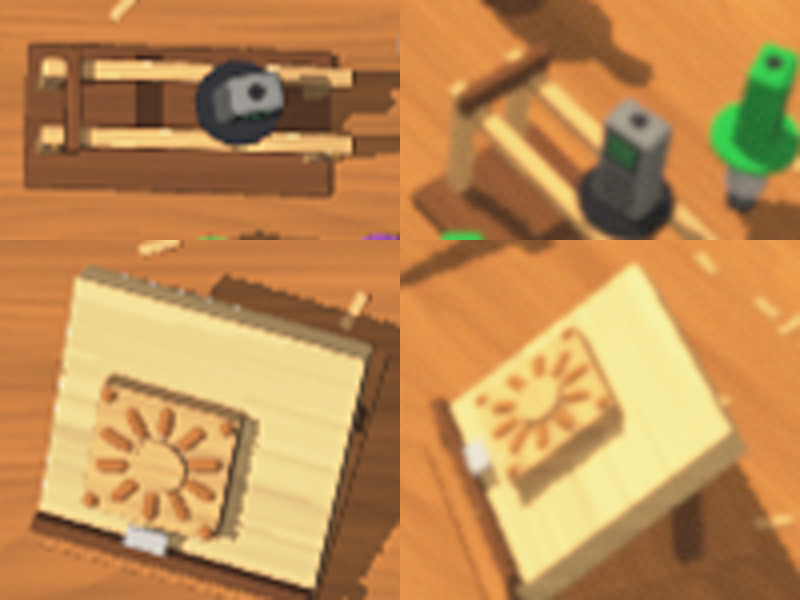

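The crop confirms it: the grey meter with the black collar is the one on the rails, and the stop plate is at the rack's world +y end. The boss is at about (180,216) in the top view and (215,164) in the side view. I'll move over the meter first, then refine.

Call:
arm_command(commands=[{"tx": 0.02,"ty": -0.035,"tz": 0.025,"az": -0.55},{"tx": 0.022,"ty": -0.04,"tz": 0.015,"az": -0.55},{"tx": 0.023,"ty": -0.042,"tz": 0.01,"az": -0.55},{"tx": 0.023,"ty": -0.042,"tz": 0.01,"az": -0.55},{"tx": 0.024,"ty": -0.043,"tz": 0.01,"az": -0.55},{"tx": 0.024,"ty": -0.043,"tz": 0.01,"az": -0.55},{"tx": 0.024,"ty": -0.043,"tz": 0.01,"az": -0.55},{"tx": 0.024,"ty": -0.043,"tz": 0.0,"az": -0.55},{"tx": 0.024,"ty": -0.043,"tz": 0.0,"az": -0.55},{"tx": 0.024,"ty": -0.043,"tz": 0.0,"az": -0.55}], grip=0.0854, squeeze=60)

```text
invalid input
```

Call:
arm_command(commands=[{"tx": 0.024,"ty": -0.043,"az": -0.55},{"tx": 0.024,"ty": -0.043,"az": -0.55},{"tx": 0.024,"ty": -0.043,"az": -0.55},{"tx": 0.024,"ty": -0.043,"az": -0.55},{"tx": 0.024,"ty": -0.043,"az": -0.55},{"tx": 0.024,"ty": -0.043,"az": -0.55},{"tx": 0.024,"ty": -0.043,"az": -0.55},{"tx": 0.024,"ty": -0.043,"az": -0.55},{"tx": 0.024,"ty": -0.043,"az": -0.55},{"tx": 0.024,"ty": -0.043,"az": -0.55}])

```text
invalid input
```

```bash
cat > b.py <<'E'
from h import *
def ray(n,uv):
    c=optics.camera_params(n); K,D,R,t=[np.array(c[k],float) for k in 'KDRt']
    x=cv2.undistortPoints(np.array(uv,float).reshape(-1,1,2),K,D).reshape(-1,2)
    d=np.c_[x,np.ones(len(x))]@R
    return -R.T@t, d/np.linalg.norm(d,axis=1,keepdims=True)
def tri(a,b):
    (o1,d1),(o2,d2)=ray('top',a),ray('side',b); d1,d2=d1[0],d2[0]
    s=np.linalg.lstsq(np.c_[d1,-d2],o2-o1,rcond=None)[0]; p,q=o1+s[0]*d1,o2+s[1]*d2
    return (p+q)/2,np.linalg.norm(p-q)*1e3
def onz(n,uv,z):
    o,d=ray(n,uv); return o+d*((z-o[2])/d[:,2])[:,None]
E
cat > b1.py <<'E'
from b import *
nrm=np.array([-.4963,.138,.857]); nrm/=np.linalg.norm(nrm)
cs={}
for n,(u,v) in {'top':(180,216),'side':(215,164)}.items():
    p=np.load(n+'.npz')['p']; f=4; r=22
    I=cv2.resize(p[v-r:v+r+1,u-r:u+r+1],None,fx=f,fy=f,interpolation=cv2.INTER_CUBIC)
    g=I[...,2].astype(np.float32)  # blue: petals darker
    dk=cv2.morphologyEx(g,cv2.MORPH_BLACKHAT,cv2.getStructuringElement(cv2.MORPH_ELLIPSE,(33,33)))
    m=(dk>25).astype(np.uint8)
    N,L,S,Ct=cv2.connectedComponentsWithStats(m)
    P=[((c[0]+.5)/f-.5+u-r,(c[1]+.5)/f-.5+v-r,s[4]) for c,s in zip(Ct[1:],S[1:]) if s[4]>25]
    P=np.array(P); cs[n]=P
    print(n,[(round(a,1),round(b,1),int(k)) for a,b,k in P])
E
python3 b1.py; python3 -c "
from h import *
s=arm.sense();print(s['time_s'],s['position'],s['orientation'],s['qpos'])"
```

```text
top [(np.float64(189.5), np.float64(211.6), 4181), (np.float64(174.0), np.float64(205.7), 538), (np.float64(186.3), np.float64(215.6), 2809), (np.float64(168.8), np.float64(209.5), 528), (np.float64(167.6), np.float64(215.9), 495), (np.float64(170.7), np.float64(222.3), 473), (np.float64(162.3), np.float64(224.4), 234), (np.float64(177.3), np.float64(226.3), 499), (np.float64(164.4), np.float64(233.1), 526), (np.float64(183.4), np.float64(235.5), 576), (np.float64(174.1), np.float64(237.4), 304)]
side [(np.float64(221.3), np.float64(142.3), 79), (np.float64(221.6), np.float64(147.9), 114), (np.float64(225.4), np.float64(172.8), 2572), (np.float64(221.6), np.float64(157.2), 608), (np.float64(214.3), np.float64(156.1), 257), (np.float64(208.6), np.float64(160.3), 225), (np.float64(215.2), np.float64(170.0), 1880), (np.float64(200.0), np.float64(164.6), 120), (np.float64(205.5), np.float64(166.4), 252), (np.float64(193.9), np.float64(174.5), 560), (np.float64(207.6), np.float64(182.5), 107), (np.float64(201.0), np.float64(184.4), 355)]
0.1 [0.15020736 0.60621886 0.24460302] [-3.00463377e-05  1.21156779e-01  9.92633119e-01 -7.24907648e-04] [-1.43058982  0.43514684  0.02498046  1.57402037 -0.01162043  1.13402174
 -0.07511944]
```

Call:
arm_command(commands=[{"tx": 0.02,"ty": -0.035,"tz": 0.025,"ax": 0,"ay": 0,"az": -0.55},{"tx": 0.022,"ty": -0.04,"tz": 0.015,"ax": 0,"ay": 0,"az": -0.55},{"tx": 0.023,"ty": -0.042,"tz": 0.01,"ax": 0,"ay": 0,"az": -0.55},{"tx": 0.023,"ty": -0.042,"tz": 0.01,"ax": 0,"ay": 0,"az": -0.55}], grip=0.085, squeeze=60)

```text
time_s: 0.5
position: [0.2389, 0.4459, 0.3055]
orientation: [-0.0, 0.236, 0.972, -0.0]
force: [1.3, 0.3, 0.2]
grip_width: 0.0848
grip_force: 0.0
```

Call:
arm_command(commands=[{"tx": 0.023,"ty": -0.042,"tz": 0.005,"ax": 0,"ay": 0,"az": -0.52},{"tx": 0.023,"ty": -0.042,"tz": 0.005,"ax": 0,"ay": 0,"az": -0.52},{"tx": 0.023,"ty": -0.042,"tz": 0.005,"ax": 0,"ay": 0,"az": -0.52},{"tx": 0.023,"ty": -0.042,"tz": 0.005,"ax": 0,"ay": 0,"az": -0.52},{"tx": 0.023,"ty": -0.042,"tz": 0,"ax": 0,"ay": 0,"az": -0.52},{"tx": 0.023,"ty": -0.042,"tz": 0,"ax": 0,"ay": 0,"az": -0.52},{"tx": 0.023,"ty": -0.042,"tz": 0,"ax": 0,"ay": 0,"az": -0.52},{"tx": 0.023,"ty": -0.042,"tz": 0,"ax": 0,"ay": 0,"az": -0.52},{"tx": 0.023,"ty": -0.042,"tz": 0,"ax": 0,"ay": 0,"az": -0.52},{"tx": 0.023,"ty": -0.042,"tz": 0,"ax": 0,"ay": 0,"az": -0.52}])

```text
time_s: 1.5
position: [0.4686, 0.0258, 0.3254]
orientation: [-0.0, 0.488, 0.873, 0.0]
force: [1.1, 1.0, -0.1]
grip_width: 0.0852
grip_force: 0.0
```

```bash
cat > b2.py <<'E'
from b import *
# boss disc: triangulate by hand-read centre, then refine with depth plane of boss (r<18mm)
print('boss tri',tri((180,216.2),(215,164.3)))
nrm=np.array([-.4963,.138,.857]); nrm/=np.linalg.norm(nrm)
for n,uv in {'top':(180,216.2),'side':(215,164.3)}.items():
    Z=np.load(n+'.npz'); X=cloud(n,Z['d'])
    o,d=ray(n,[uv]); d=d[0]; c=X[int(round(uv[1])),int(round(uv[0]))]
    for _ in range(5):
        Q=X.reshape(-1,3); r=Q-c; h=r@nrm; rad=np.linalg.norm(r-h[:,None]*nrm,axis=1)
        k=(rad<.018)&(abs(h)<.02); off=np.median(h[k]); s=((c+off*nrm-o)@nrm)/(d@nrm); c=o+s*d
    print(n,'boss',c,k.sum(),h[k].std())
# handle: top-face outline by grey colour at z=.192 in both views
# stop plate/rail colour-edges in the top view, cast to planes
p=np.load('top.npz')['p']; X=cloud('top',np.load('top.npz')['d'])
for lab,z0,uvs in [('rail tops',.112,[(316,190),(316,206.5),(392,191.5),(392,208.5)]),('stop top',.130,[(323.5,184),(324.5,210)]),('base',.014,[(311.5,183),(311.5,218.5),(388,185),(388,220.5)])]:
    print(lab,onz('top',uvs,z0).round(4).tolist())
# collar outline ellipse (dark, bluish) in the top view
hsv=cv2.cvtColor(p,cv2.COLOR_RGB2HSV); b=np.s_[180:215,345:385]
m=((p[b].max(-1)<75)&(p[b][...,2].astype(int)>=p[b][...,0].astype(int)-5)).astype(np.uint8)
m=max(cv2.findContours(m,0,2)[0],key=cv2.contourArea).reshape(-1,2)+[345,180]
hull=cv2.convexHull(m.astype(np.float32)).reshape(-1,2); P=onz('top',hull,.118)
print('collar circle',cv2.minEnclosingCircle((P[:,:2]*1e3).astype(np.float32)))
E
python3 b2.py
```

```text
boss tri (array([0.57771239, 0.25905861, 0.10932426]), np.float64(2.036730564814997))
top boss [0.57852642 0.25836504 0.11036574] 119 0.0038433539914478863
side boss [0.57567404 0.2574059  0.11150787] 81 0.003290143116867958
rail tops [[0.6558, -0.1247, 0.112], [0.609, -0.1249, 0.112], [0.6534, -0.3401, 0.112], [0.6051, -0.3397, 0.112]]
stop top [[0.6708, -0.1444, 0.13], [0.5978, -0.1473, 0.13]]
base [[0.6883, -0.1182, 0.014], [0.5811, -0.1186, 0.014], [0.6842, -0.349, 0.014], [0.5769, -0.3482, 0.014]]
collar circle ((635.0201416015625, -259.68475341796875), 28.997638702392578)
```

Call:
arm_command(commands=[{"tx": 0.0235,"ty": -0.041,"tz": 0,"ax": 0,"ay": 0,"az": -0.54},{"tx": 0.0235,"ty": -0.041,"tz": 0,"ax": 0,"ay": 0,"az": -0.54},{"tx": 0.0235,"ty": -0.041,"tz": 0,"ax": 0,"ay": 0,"az": -0.54},{"tx": 0.0235,"ty": -0.041,"tz": 0,"ax": 0,"ay": 0,"az": -0.54},{"tx": 0.0235,"ty": -0.041,"tz": 0,"ax": 0,"ay": 0,"az": -0.54},{"tx": 0.0235,"ty": -0.041,"tz": 0,"ax": 0,"ay": 0,"az": -0.54},{"tx": 0.022,"ty": -0.041,"tz": 0,"ax": 0,"ay": 0,"az": -0.54},{"tx": 0,"ty": 0,"tz": -0.03,"ax": 0,"ay": 0,"az": 0},{"tx": 0,"ty": 0,"tz": -0.03,"ax": 0,"ay": 0,"az": 0},{"tx": 0,"ty": 0,"tz": 0,"ax": 0,"ay": 0,"az": 0}])

```text
time_s: 2.5
position: [0.6295, -0.2581, 0.2606]
orientation: [-0.004, 0.65, 0.76, -0.001]
force: [0.8, 1.1, -0.3]
grip_width: 0.0847
grip_force: 0.0
```

```bash
python3 - <<'E'
from h import *
s=arm.sense();print(s['time_s'],s['position'],s['orientation'],s['qpos'])
print(proj('top',[[.632,-.261,.192],s['position']]),proj('side',[[.632,-.261,.192],s['position']]))
p,d=grab('side'); q,_=grab('top')
f=4
cv2.imwrite('pics/over.png',np.hstack([cv2.resize(q[160:260,320:420,::-1],None,fx=f,fy=f),cv2.resize(p[200:300,295:395,::-1],None,fx=f,fy=f)]))
E
```

```text
2.5 [ 0.6294573  -0.25814343  0.26057888] [-0.00372087  0.64963338  0.76023749 -0.00126173] [-0.12254452  0.59663682  0.73974056  1.43311332 -0.40573553  1.27623752
  0.8079386 ]
[[368.91523161 195.84181721]
 [372.34542513 194.03606423]] [[349.21368318 245.05952253]
 [350.85594675 225.89561234]]
```

View pics/over.png

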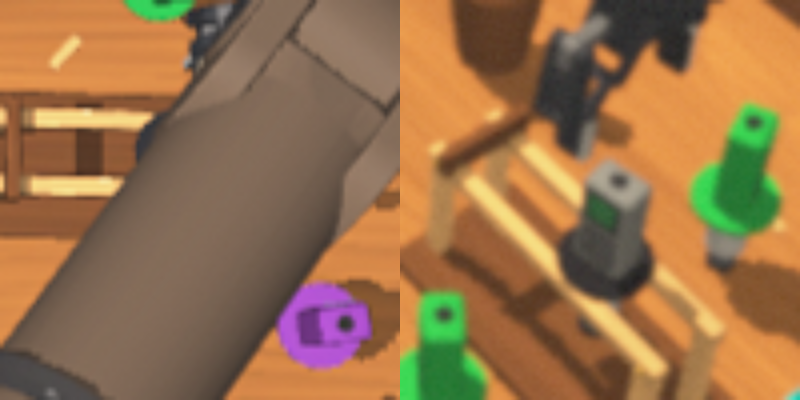

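The gripper is directly over the grey meter, with its fingers straddling the handle along x: side-crop fingers at about (575,140) and (690,40), handle top at (618,182). Next I descend and close.

Call:
arm_command(commands=[{"tx": 0.0025,"ty": -0.003,"tz": -0.02,"ax": 0,"ay": 0,"az": 0},{"tx": 0,"ty": 0,"tz": -0.03,"ax": 0,"ay": 0,"az": 0},{"tx": 0,"ty": 0,"tz": -0.03,"ax": 0,"ay": 0,"az": 0},{"tx": 0,"ty": 0,"tz": -0.02,"ax": 0,"ay": 0,"az": 0},{"tx": 0,"ty": 0,"tz": 0,"ax": 0,"ay": 0,"az": 0},{"tx": 0,"ty": 0,"tz": 0,"ax": 0,"ay": 0,"az": 0}])

```text
time_s: 3.2
position: [0.6347, -0.2625, 0.1674]
orientation: [0.001, 0.649, 0.761, 0.0]
force: [0.5, -1.0, 0.7]
grip_width: 0.0853
grip_force: 0.0
```

Call:
arm_command(commands=[{"tx": 0,"ty": 0,"tz": 0,"ax": 0,"ay": 0,"az": 0},{"tx": 0,"ty": 0,"tz": 0,"ax": 0,"ay": 0,"az": 0},{"tx": 0,"ty": 0,"tz": 0,"ax": 0,"ay": 0,"az": 0},{"tx": 0,"ty": 0,"tz": 0,"ax": 0,"ay": 0,"az": 0},{"tx": 0,"ty": 0,"tz": 0,"ax": 0,"ay": 0,"az": 0},{"tx": 0,"ty": 0,"tz": 0,"ax": 0,"ay": 0,"az": 0}], grip=0.045, squeeze=25)

```text
time_s: 3.8
position: [0.6338, -0.2623, 0.1653]
orientation: [-0.0, 0.649, 0.76, 0.0]
force: [-0.2, -0.2, -0.5]
grip_width: 0.0449
grip_force: 0.0
```

Call:
arm_command(commands=[{"tx": 0,"ty": 0,"tz": 0,"ax": 0,"ay": 0,"az": 0},{"tx": 0,"ty": 0,"tz": 0,"ax": 0,"ay": 0,"az": 0},{"tx": 0,"ty": 0,"tz": 0,"ax": 0,"ay": 0,"az": 0},{"tx": 0,"ty": 0,"tz": 0,"ax": 0,"ay": 0,"az": 0},{"tx": 0,"ty": 0,"tz": 0,"ax": 0,"ay": 0,"az": 0},{"tx": 0,"ty": 0,"tz": 0,"ax": 0,"ay": 0,"az": 0}], grip=0.015, squeeze=25)

```text
time_s: 4.4
position: [0.6339, -0.2623, 0.1653]
orientation: [0.0, 0.649, 0.76, 0.0]
force: [1.4, -0.6, -1.6]
grip_width: 0.0254
grip_force: 27.9
```

```bash
python3 - <<'E'
from h import *
s=arm.sense();print(s['time_s'],s['position'],s['orientation'],s['force'],s['grip_width'],s['grip_force'])
E
```

```text
4.4 [ 0.63389415 -0.26230335  0.16533361] [8.32404650e-05 6.49387136e-01 7.60457979e-01 5.42201864e-05] [ 1.43118968 -0.55059116 -1.55536503] 0.025352675351700233 27.891241908073425
```

Call:
arm_command(commands=[{"tx": 0,"ty": 0,"tz": 0,"ax": 0,"ay": 0,"az": 0},{"tx": 0,"ty": 0,"tz": 0,"ax": 0,"ay": 0,"az": 0},{"tx": 0,"ty": 0,"tz": 0.01,"ax": 0,"ay": 0,"az": 0},{"tx": 0,"ty": 0,"tz": 0.02,"ax": 0,"ay": 0,"az": 0},{"tx": 0,"ty": 0,"tz": 0.025,"ax": 0,"ay": 0,"az": 0},{"tx": 0,"ty": 0,"tz": 0.025,"ax": 0,"ay": 0,"az": 0},{"tx": 0,"ty": 0,"tz": 0.03,"ax": 0,"ay": 0,"az": 0},{"tx": 0,"ty": 0,"tz": 0.04,"ax": 0,"ay": 0,"az": 0},{"tx": 0,"ty": 0,"tz": 0.04,"ax": 0,"ay": 0,"az": 0},{"tx": 0,"ty": 0,"tz": 0.02,"ax": 0,"ay": 0,"az": 0}], grip=0.015, squeeze=60)

```text
time_s: 5.4
position: [0.6336, -0.2631, 0.3797]
orientation: [0.002, 0.65, 0.76, 0.0]
force: [0.1, -0.8, -2.1]
grip_width: 0.0251
grip_force: 59.5
```

```bash
python3 - <<'E'
from h import *
from scipy.spatial.transform import Rotation as R
s=arm.sense();print(s['time_s'],s['position'],s['orientation'],s['force'],s['grip_width'],s['grip_force'],s['qpos'])
p,d=grab('side'); q,_=grab('top')
cv2.imwrite('pics/lift.png',cv2.resize(p[120:320,240:440,::-1],None,fx=3,fy=3))
o=s['position']; print(proj('side',[o,o-[0,0,.0533],o-[0,0,.1213]]))
E
```

```text
5.4 [ 0.63364842 -0.26313987  0.37969334] [1.86078733e-03 6.49646988e-01 7.60233640e-01 3.75524529e-04] [ 0.11819847 -0.84436515 -2.10672789] 0.02513456922273997 59.473042488098145 [-0.10893667  0.54480201  0.77507343  1.22120434 -0.37208875  1.51209297
  0.76637508]
[[360.32614794 189.18940341]
 [357.23150187 206.56721806]
 [353.59295528 227.00058452]]
```

View pics/lift.png

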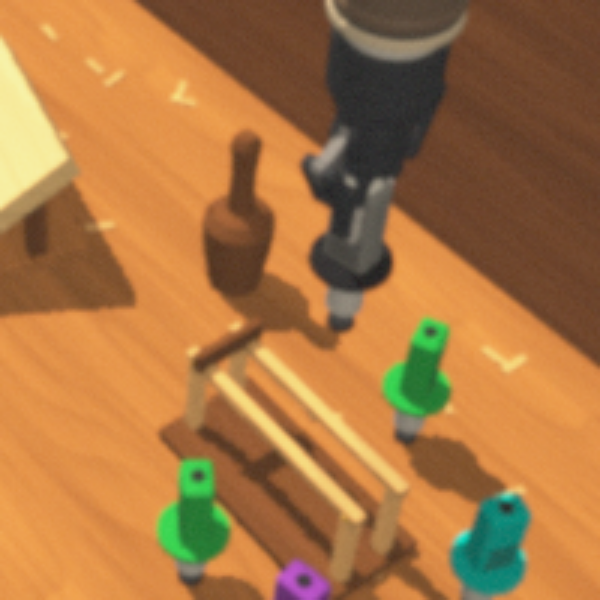

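The meter is lifted and hanging straight: side-crop collar at (350,262), tip at (342,328), where (341,321) was predicted. The mallet at (240,220) is untouched. Next I carry it to the easel while tilting.

Call:
arm_command(commands=[{"tx": -0.011,"ty": 0.03,"tz": 0,"ax": -0.1,"ay": -0.3,"az": 0},{"tx": -0.011,"ty": 0.045,"tz": 0,"ax": -0.115,"ay": -0.415,"az": 0},{"tx": -0.011,"ty": 0.045,"tz": 0,"ax": -0.115,"ay": -0.415,"az": 0},{"tx": -0.011,"ty": 0.045,"tz": 0,"ax": -0.115,"ay": -0.415,"az": 0},{"tx": -0.011,"ty": 0.045,"tz": 0,"ax": -0.115,"ay": -0.415,"az": 0},{"tx": -0.011,"ty": 0.045,"tz": 0,"ax": -0.115,"ay": -0.415,"az": 0},{"tx": -0.011,"ty": 0.045,"tz": 0,"ax": -0.115,"ay": -0.415,"az": 0},{"tx": -0.011,"ty": 0.045,"tz": 0,"ax": -0.115,"ay": -0.415,"az": 0},{"tx": -0.011,"ty": 0.045,"tz": 0,"ax": -0.115,"ay": -0.415,"az": 0},{"tx": -0.011,"ty": 0.045,"tz": 0,"ax": -0.115,"ay": -0.415,"az": 0}])

```text
time_s: 6.5
position: [0.5219, 0.1741, 0.3742]
orientation: [0.198, 0.634, 0.742, 0.091]
force: [0.6, -0.9, -2.5]
grip_width: 0.025
grip_force: 60.1
```

Call:
arm_command(commands=[{"tx": -0.011,"ty": 0.045,"tz": 0,"ax": -0.115,"ay": -0.415,"az": 0},{"tx": -0.011,"ty": 0.045,"tz": 0,"ax": -0.115,"ay": -0.415,"az": 0},{"tx": 0,"ty": 0,"tz": 0,"ax": 0,"ay": 0,"az": 0},{"tx": 0,"ty": 0,"tz": 0,"ax": 0,"ay": 0,"az": 0}])

```text
time_s: 6.9
position: [0.5002, 0.2637, 0.3735]
orientation: [0.237, 0.625, 0.735, 0.108]
force: [-0.0, -1.0, -2.2]
grip_width: 0.0253
grip_force: 60.2
```

```bash
cat > s.py <<'E'
from h import *
from scipy.spatial.transform import Rotation as R
np.set_printoptions(precision=4,suppress=True)
a=np.radians(164.45);t=np.radians(31)
n=np.array([np.sin(t)*np.cos(a),np.sin(t)*np.sin(a),np.cos(t)])
B=np.array([.577,.2585,.1105]); L=.1213
def st(tgt=n):
    s=arm.sense(); r=R.from_quat(s['orientation'],scalar_first=True)
    m=-r.as_matrix()[:,2]; c=np.cross(m,tgt); 
    rv=c/max(1e-9,np.linalg.norm(c))*np.arcsin(np.linalg.norm(c))
    print('t',s['time_s'],'pos',s['position'],'F',s['force'],'Fn',s['force']@n,'q',s['qpos'])
    print('turn units',np.degrees(rv)/6,'axis err deg',np.degrees(np.linalg.norm(rv)))
    tip=s['position']-L*m
    e=tip-B; h=e@n; print('tip rel boss: height along n',h,'lateral',e-h*n,'toward boss+40mm shift',-(e-h*n)-(h-.04)*n)
    return s
E
python3 -c "from s import *;st()"
```

```text
t 6.9 pos [0.5002 0.2637 0.3735] F [-0.018  -0.9501 -2.2231] Fn -2.0278287951985976 q [-1.3247  0.0723  0.4903  1.8695  0.5165  1.0236 -0.9101]
turn units [-0.015  -0.128   0.0119] axis err deg 0.7764614586359401
tip rel boss: height along n 0.1429298054533126 lateral [ 0.0529 -0.0312  0.0356] toward boss+40mm shift [-0.0018  0.017  -0.1239]
```

Call:
arm_command(commands=[{"tx": 0,"ty": 0.004,"tz": -0.03,"ax": 0,"ay": -0.06,"az": 0},{"tx": 0,"ty": 0.004,"tz": -0.03,"ax": -0.01,"ay": -0.06,"az": 0},{"tx": -0.001,"ty": 0.004,"tz": -0.03,"ax": 0,"ay": 0,"az": 0},{"tx": -0.001,"ty": 0.005,"tz": -0.03,"ax": 0,"ay": 0,"az": 0},{"tx": 0,"ty": 0,"tz": 0,"ax": 0,"ay": 0,"az": 0},{"tx": 0,"ty": 0,"tz": 0,"ax": 0,"ay": 0,"az": 0},{"tx": 0,"ty": 0,"tz": 0,"ax": 0,"ay": 0,"az": 0}])

```text
time_s: 7.6
position: [0.5008, 0.2791, 0.2569]
orientation: [0.242, 0.627, 0.732, 0.114]
force: [-0.2, 0.2, -3.0]
grip_width: 0.0255
grip_force: 60.2
```

```bash
python3 - <<'E'
from s import *
s=st()
p,d=grab('side'); q,e=grab('top')
f=4
m=-R.from_quat(s['orientation'],scalar_first=True).as_matrix()[:,2]; tip=s['position']-L*m; print(tip, 'collar c', s['position']-.0533*m)
for k in ('side','top'): print(k,'tip,boss,collar px',proj(k,[tip,B,s['position']-.0533*m]).round(1).tolist())
cv2.imwrite('pics/pre.png',np.hstack([cv2.resize(q[165:265,130:230,::-1],None,fx=f,fy=f),cv2.resize(p[105:205,170:270,::-1],None,fx=f,fy=f)]))
E
```

```text
t 7.6 pos [0.5008 0.2791 0.2569] F [-0.2099  0.2376 -2.9618] Fn -2.4017807926195394 q [-1.3174  0.2164  0.4967  2.0382  0.5773  0.7442 -1.0869]
turn units [-0.009   0.0157 -0.0078] axis err deg 0.1183269977363273
tip rel boss: height along n 0.04490357874095055 lateral [ 0.0064 -0.0022  0.0041] toward boss+40mm shift [-0.004   0.0015 -0.0083]
[0.5611 0.2625 0.1531] collar c [0.5273 0.2718 0.2113]
side tip,boss,collar px [[208.7, 154.8], [215.2, 164.2], [194.9, 142.2]]
top tip,boss,collar px [[175.6, 221.5], [179.9, 216.7], [167.7, 233.1]]
```

View pics/pre.png

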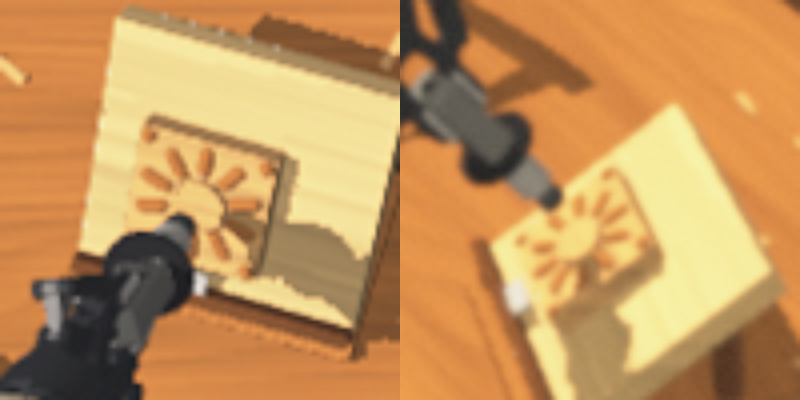

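Top-crop tip is at (182,222) and boss at (203,203). Side-crop tip is at (552,198) and boss at (578,240). All match the predictions within 1 px. I'll centre over the boss and come in.

Call:
arm_command(commands=[{"tx": 0.0017,"ty": -0.0004,"tz": -0.006,"ax": 0,"ay": 0,"az": 0},{"tx": 0.0017,"ty": -0.0004,"tz": -0.006,"ax": 0,"ay": 0,"az": 0},{"tx": 0.0017,"ty": -0.0004,"tz": -0.006,"ax": 0,"ay": 0,"az": 0},{"tx": 0.0017,"ty": -0.0004,"tz": -0.006,"ax": 0,"ay": 0,"az": 0},{"tx": 0.0017,"ty": -0.0004,"tz": -0.006,"ax": 0,"ay": 0,"az": 0},{"tx": 0,"ty": 0,"tz": 0,"ax": 0,"ay": 0,"az": 0},{"tx": 0,"ty": 0,"tz": 0,"ax": 0,"ay": 0,"az": 0},{"tx": 0,"ty": 0,"tz": 0,"ax": 0,"ay": 0,"az": 0}])

```text
time_s: 8.5
position: [0.5084, 0.2779, 0.2255]
orientation: [0.242, 0.626, 0.732, 0.114]
force: [-0.4, 0.5, -2.9]
grip_width: 0.0252
grip_force: 60.1
```

```bash
python3 -c "from s import *;st()"
```

```text
t 8.5 pos [0.5084 0.2779 0.2255] F [-0.4266  0.4597 -2.9432] Fn -2.2476921355792094 q [-1.296   0.2712  0.5032  2.0677  0.588   0.6589 -1.108 ]
turn units [-0.0074  0.0086 -0.0057] axis err deg 0.07610822095700742
tip rel boss: height along n 0.01398991835900358 lateral [-0.0014  0.0008 -0.0009] toward boss+40mm shift [-0.0115  0.0028  0.0232]
```

Call:
arm_command(commands=[{"tx": 0.0014,"ty": -0.0005,"tz": -0.0016,"ax": 0,"ay": 0,"az": 0},{"tx": 0.0014,"ty": -0.0005,"tz": -0.0016,"ax": 0,"ay": 0,"az": 0},{"tx": 0.0014,"ty": -0.0005,"tz": -0.0016,"ax": 0,"ay": 0,"az": 0},{"tx": 0.001,"ty": -0.0003,"tz": -0.0017,"ax": 0,"ay": 0,"az": 0},{"tx": 0.0005,"ty": -0.0001,"tz": -0.0009,"ax": 0,"ay": 0,"az": 0},{"tx": 0,"ty": 0,"tz": 0,"ax": 0,"ay": 0,"az": 0},{"tx": 0,"ty": 0,"tz": 0,"ax": 0,"ay": 0,"az": 0}])

```text
time_s: 9.2
position: [0.514, 0.2758, 0.2179]
orientation: [0.242, 0.626, 0.732, 0.113]
force: [0.2, -1.3, -2.1]
grip_width: 0.0255
grip_force: 60.1
```

```bash
python3 -c "from s import *;st()"
```

```text
t 9.2 pos [0.514  0.2758 0.2179] F [ 0.1927 -1.3036 -2.057 ] Fn -2.0387777464588113 q [-1.2822  0.2878  0.5054  2.0708  0.588   0.6343 -1.1038]
turn units [-0.0048  0.0067 -0.0039] axis err deg 0.05476612076825918
tip rel boss: height along n 0.004408618851755712 lateral [-0.0005 -0.     -0.0003] toward boss+40mm shift [-0.0171  0.0049  0.0308]
```

Not in contact yet, with about 4 mm nominal left. I'll creep in 1 mm at a time.

Call:
arm_command(commands=[{"tx": 0.0005,"ty": -0.0001,"tz": -0.0009,"ax": 0,"ay": 0,"az": 0},{"tx": 0.0005,"ty": -0.0001,"tz": -0.0009,"ax": 0,"ay": 0,"az": 0},{"tx": 0.0005,"ty": -0.0001,"tz": -0.0009,"ax": 0,"ay": 0,"az": 0},{"tx": 0,"ty": 0,"tz": 0,"ax": 0,"ay": 0,"az": 0},{"tx": 0,"ty": 0,"tz": 0,"ax": 0,"ay": 0,"az": 0}])

```text
time_s: 9.7
position: [0.5155, 0.2754, 0.2152]
orientation: [0.242, 0.626, 0.732, 0.113]
force: [0.3, -0.3, -2.7]
grip_width: 0.0252
grip_force: 60.1
```

```bash
python3 -c "from s import *;st()"
```

```text
t 9.7 pos [0.5155 0.2754 0.2152] F [ 0.2962 -0.3465 -2.6752] Fn -2.4878506217937644 q [-1.2786  0.2936  0.506   2.072   0.5883  0.6262 -1.1039]
turn units [-0.0051  0.0063 -0.0039] axis err deg 0.05380691594811482
tip rel boss: height along n 0.0012991173206957861 lateral [-0.0006  0.0001 -0.0004] toward boss+40mm shift [-0.0186  0.0052  0.0335]
```

Call:
arm_command(commands=[{"tx": 0.0005,"ty": -0.0001,"tz": -0.0009,"ax": 0,"ay": 0,"az": 0},{"tx": 0.0005,"ty": -0.0001,"tz": -0.0009,"ax": 0,"ay": 0,"az": 0},{"tx": 0,"ty": 0,"tz": 0,"ax": 0,"ay": 0,"az": 0},{"tx": 0,"ty": 0,"tz": 0,"ax": 0,"ay": 0,"az": 0}])

```text
time_s: 10.1
position: [0.5165, 0.2754, 0.2135]
orientation: [0.242, 0.626, 0.732, 0.113]
force: [-1.2, -0.4, -0.9]
grip_width: 0.0254
grip_force: 60.5
```

```bash
python3 -c "from s import *;st()"
```

```text
t 10.1 pos [0.5165 0.2754 0.2135] F [-1.2114 -0.3517 -0.9247] Fn -0.24005390387852765 q [-1.2763  0.2974  0.5064  2.0727  0.5886  0.6208 -1.104 ]
turn units [-0.0063  0.0075 -0.0049] axis err deg 0.06553407002077045
tip rel boss: height along n -0.0006925980935390388 lateral [-0.0006  0.0003 -0.0004] toward boss+40mm shift [-0.0196  0.0053  0.0352]
```

Contact: force along the normal is up about 2.1 N. I'll press about 4.5 mm further.

Call:
arm_command(commands=[{"tx": 0.0005,"ty": -0.0001,"tz": -0.0009,"ax": 0,"ay": 0,"az": 0},{"tx": 0.0005,"ty": -0.0001,"tz": -0.0009,"ax": 0,"ay": 0,"az": 0},{"tx": 0.0005,"ty": -0.0002,"tz": -0.0009,"ax": 0,"ay": 0,"az": 0},{"tx": 0.0005,"ty": -0.0002,"tz": -0.0009,"ax": 0,"ay": 0,"az": 0},{"tx": 0.0003,"ty": -0.0001,"tz": -0.0004,"ax": 0,"ay": 0,"az": 0},{"tx": 0,"ty": 0,"tz": 0,"ax": 0,"ay": 0,"az": 0},{"tx": 0,"ty": 0,"tz": 0,"ax": 0,"ay": 0,"az": 0},{"tx": 0,"ty": 0,"tz": 0,"ax": 0,"ay": 0,"az": 0}])

```text
time_s: 10.9
position: [0.5188, 0.2747, 0.2095]
orientation: [0.242, 0.626, 0.732, 0.113]
force: [-1.8, -0.2, 1.3]
grip_width: 0.0253
grip_force: 60.8
```

```bash
python3 -c "
from s import *;st()
q,_=grab('top');p,_=grab('side');f=4
cv2.imwrite('pics/press.png',np.hstack([cv2.resize(q[165:265,130:230,::-1],None,fx=f,fy=f),cv2.resize(p[105:205,170:270,::-1],None,fx=f,fy=f)]))
print([arm.sense()['force']@n])"
```

```text
t 10.9 pos [0.5188 0.2747 0.2095] F [-1.8363 -0.221   1.3145] Fn 2.007405599996915 q [-1.2707  0.3058  0.5073  2.0746  0.5892  0.6086 -1.104 ]
turn units [-0.0068  0.0076 -0.0052] axis err deg 0.06871598948603656
tip rel boss: height along n -0.005348225300290217 lateral [-0.0005  0.0003 -0.0004] toward boss+40mm shift [-0.022   0.006   0.0392]
[np.float64(2.891696518887065)]
```

View pics/press.png

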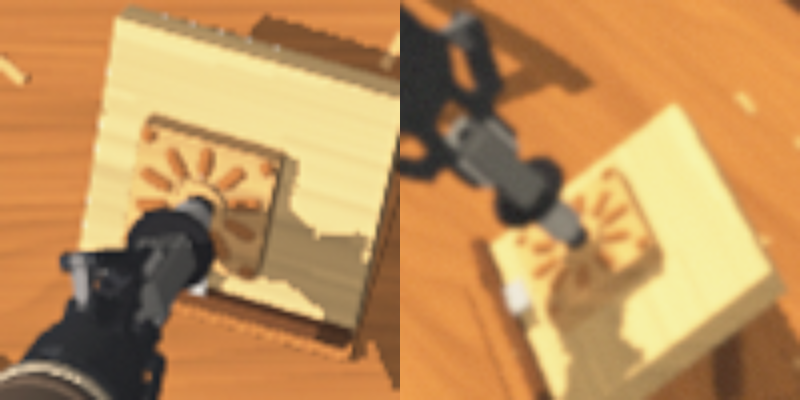

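The tip sits on the boss: side-crop tip at (576,240), where the boss was at (578,240). Force is up about 4.5 N, so roughly half in. I'll hold for over 2 s.

Call:
arm_command(commands=[{"tx": 0,"ty": 0,"tz": 0,"ax": 0,"ay": 0,"az": 0},{"tx": 0,"ty": 0,"tz": 0,"ax": 0,"ay": 0,"az": 0},{"tx": 0,"ty": 0,"tz": 0,"ax": 0,"ay": 0,"az": 0},{"tx": 0,"ty": 0,"tz": 0,"ax": 0,"ay": 0,"az": 0},{"tx": 0,"ty": 0,"tz": 0,"ax": 0,"ay": 0,"az": 0},{"tx": 0,"ty": 0,"tz": 0,"ax": 0,"ay": 0,"az": 0},{"tx": 0,"ty": 0,"tz": 0,"ax": 0,"ay": 0,"az": 0},{"tx": 0,"ty": 0,"tz": 0,"ax": 0,"ay": 0,"az": 0},{"tx": 0,"ty": 0,"tz": 0,"ax": 0,"ay": 0,"az": 0},{"tx": 0,"ty": 0,"tz": 0,"ax": 0,"ay": 0,"az": 0}])

```text
time_s: 12.0
position: [0.5188, 0.2746, 0.2094]
orientation: [0.242, 0.626, 0.732, 0.113]
force: [-0.8, 1.1, 2.1]
grip_width: 0.0256
grip_force: 60.8
```

Call:
arm_command(commands=[{"tx": 0,"ty": 0,"tz": 0,"ax": 0,"ay": 0,"az": 0},{"tx": 0,"ty": 0,"tz": 0,"ax": 0,"ay": 0,"az": 0},{"tx": 0,"ty": 0,"tz": 0,"ax": 0,"ay": 0,"az": 0},{"tx": 0,"ty": 0,"tz": 0,"ax": 0,"ay": 0,"az": 0},{"tx": 0,"ty": 0,"tz": 0,"ax": 0,"ay": 0,"az": 0},{"tx": 0,"ty": 0,"tz": 0,"ax": 0,"ay": 0,"az": 0},{"tx": 0,"ty": 0,"tz": 0,"ax": 0,"ay": 0,"az": 0},{"tx": 0,"ty": 0,"tz": 0,"ax": 0,"ay": 0,"az": 0},{"tx": 0,"ty": 0,"tz": 0,"ax": 0,"ay": 0,"az": 0},{"tx": 0,"ty": 0,"tz": 0,"ax": 0,"ay": 0,"az": 0}])

```text
time_s: 13.0
position: [0.5188, 0.2746, 0.2094]
orientation: [0.242, 0.626, 0.732, 0.113]
force: [-1.3, 1.2, 2.5]
grip_width: 0.0255
grip_force: 60.8
```

Call:
arm_command(commands=[{"tx": 0,"ty": 0,"tz": 0,"ax": 0,"ay": 0,"az": 0},{"tx": 0,"ty": 0,"tz": 0,"ax": 0,"ay": 0,"az": 0},{"tx": 0,"ty": 0,"tz": 0,"ax": 0,"ay": 0,"az": 0},{"tx": 0,"ty": 0,"tz": 0,"ax": 0,"ay": 0,"az": 0},{"tx": 0,"ty": 0,"tz": 0,"ax": 0,"ay": 0,"az": 0}])

```text
time_s: 13.5
position: [0.5188, 0.2746, 0.2094]
orientation: [0.242, 0.626, 0.732, 0.113]
force: [-0.7, 1.0, 2.5]
grip_width: 0.0257
grip_force: 60.8
```

```bash
python3 -c "from s import *;st()"
```

```text
t 13.5 pos [0.5188 0.2746 0.2094] F [-0.6795  0.9797  2.5362] Fn 2.6463604986208518 q [-1.2706  0.3059  0.5073  2.0747  0.5893  0.6086 -1.1039]
turn units [-0.0061  0.0069 -0.0046] axis err deg 0.06199030479598404
tip rel boss: height along n -0.005392252557124532 lateral [-0.0006  0.0002 -0.0004] toward boss+40mm shift [-0.0219  0.0061  0.0393]
```

Call:
arm_command(commands=[{"tx": -0.0025,"ty": 0.0007,"tz": 0.0043,"ax": 0,"ay": 0,"az": 0},{"tx": -0.0025,"ty": 0.0007,"tz": 0.0043,"ax": 0,"ay": 0,"az": 0},{"tx": -0.005,"ty": 0.0014,"tz": 0.0086,"ax": 0,"ay": 0,"az": 0},{"tx": -0.005,"ty": 0.0014,"tz": 0.0086,"ax": 0,"ay": 0,"az": 0},{"tx": -0.01,"ty": 0.0028,"tz": 0.017,"ax": 0,"ay": 0,"az": 0},{"tx": -0.01,"ty": 0.0028,"tz": 0.017,"ax": 0,"ay": 0,"az": 0},{"tx": 0,"ty": 0,"tz": 0.03,"ax": 0,"ay": 0,"az": 0},{"tx": 0,"ty": 0,"tz": 0.03,"ax": 0,"ay": 0,"az": 0},{"tx": 0,"ty": 0,"tz": 0.03,"ax": 0,"ay": 0,"az": 0},{"tx": 0,"ty": 0,"tz": 0.02,"ax": 0,"ay": 0,"az": 0}])

```text
time_s: 14.5
position: [0.4835, 0.2843, 0.3818]
orientation: [0.242, 0.626, 0.732, 0.114]
force: [-0.2, 1.1, -2.8]
grip_width: 0.0256
grip_force: 60.4
```

```bash
python3 -c "
from s import *
s=st(np.array([0,0,1.])); print(np.array([.632,-.215,.36])-s['position'])"
```

```text
t 14.5 pos [0.4835 0.2843 0.3818] F [-0.2263  1.0537 -2.7832] Fn -2.1279148232543577 q [-1.3795  0.0665  0.4776  1.8597  0.5382  1.0626 -0.9795]
turn units [ 1.3586  4.9876 -0.    ] axis err deg 31.015751515217406
tip rel boss: height along n 0.16123292402236897 lateral [ 0.0468 -0.0129  0.0292] toward boss+40mm shift [ 0.0133 -0.0038 -0.1331]
[ 0.1485 -0.4993 -0.0218]
```

Call:
arm_command(commands=[{"tx": 0.0124,"ty": -0.03,"tz": 0,"ax": 0.1,"ay": 0.3,"az": 0},{"tx": 0.0124,"ty": -0.042,"tz": 0,"ax": 0.115,"ay": 0.42,"az": 0},{"tx": 0.0124,"ty": -0.042,"tz": 0,"ax": 0.115,"ay": 0.42,"az": 0},{"tx": 0.0124,"ty": -0.042,"tz": 0,"ax": 0.115,"ay": 0.42,"az": 0},{"tx": 0.0124,"ty": -0.042,"tz": 0,"ax": 0.115,"ay": 0.42,"az": 0},{"tx": 0.0124,"ty": -0.042,"tz": 0,"ax": 0.115,"ay": 0.42,"az": 0},{"tx": 0.0124,"ty": -0.042,"tz": 0,"ax": 0.115,"ay": 0.42,"az": 0},{"tx": 0.0124,"ty": -0.042,"tz": 0,"ax": 0.115,"ay": 0.42,"az": 0},{"tx": 0.0124,"ty": -0.042,"tz": 0,"ax": 0.115,"ay": 0.42,"az": 0},{"tx": 0.0124,"ty": -0.042,"tz": 0,"ax": 0.115,"ay": 0.42,"az": 0}])

```text
time_s: 15.5
position: [0.6078, -0.1241, 0.3797]
orientation: [0.043, 0.648, 0.76, 0.022]
force: [1.0, 0.7, -1.4]
grip_width: 0.0254
grip_force: 60.2
```

Call:
arm_command(commands=[{"tx": 0.0124,"ty": -0.042,"tz": -0.01,"ax": 0.115,"ay": 0.42,"az": 0},{"tx": 0.0124,"ty": -0.042,"tz": -0.01,"ax": 0.11,"ay": 0.42,"az": 0},{"tx": 0,"ty": 0,"tz": 0,"ax": 0,"ay": 0,"az": 0},{"tx": 0,"ty": 0,"tz": 0,"ax": 0,"ay": 0,"az": 0},{"tx": 0,"ty": 0,"tz": 0,"ax": 0,"ay": 0,"az": 0}])

```text
time_s: 16.0
position: [0.6326, -0.2063, 0.3597]
orientation: [0.003, 0.649, 0.76, 0.002]
force: [-0.8, 1.4, -2.0]
grip_width: 0.0252
grip_force: 60.9
```

```bash
cat > t.py <<'E'
from s import *
s=st(np.array([0,0,1.])); print(np.array([.632,-.215,.165])-s['position'])
M=R.from_quat(s['orientation'],scalar_first=True).as_matrix(); m=-M[:,2]; print('yaw',np.degrees(np.arctan2(M[1,1],M[0,1])))
E
python3 t.py; python3 - <<'E'
from s import *
q,_=grab('top');p,_=grab('side');s=arm.sense();f=4
o=s['position'];print(proj('side',[o-[0,0,.0533],o-[0,0,.1213]]),proj('top',[o-[0,0,.0533],o-[0,0,.1213]]))
cv2.imwrite('pics/back.png',np.hstack([cv2.resize(q[150:250,300:400,::-1],None,fx=f,fy=f),cv2.resize(p[170:320,280:380,::-1],None,fx=f,fy=f)[:400]]))
E
```

```text
t 16.0 pos [ 0.6326 -0.2063  0.3597] F [-0.7644  1.3979 -2.0317] Fn -1.1691936137700552 q [-0.2547  0.5239  0.8442  1.3298 -0.389   1.448   0.7222]
turn units [ 0.0082  0.0672 -0.    ] axis err deg 0.40641551677705245
tip rel boss: height along n 0.017398790685333107 lateral [ 0.0651 -0.4673  0.1129] toward boss+40mm shift [-0.0763  0.4704 -0.0936]
[-0.0006 -0.0087 -0.1947]
yaw 9.00030726194931
[[338.3446 197.9978]
 [335.643  218.0123]] [[354.35   190.5017]
 [350.6121 193.4768]]
```

View pics/back.png

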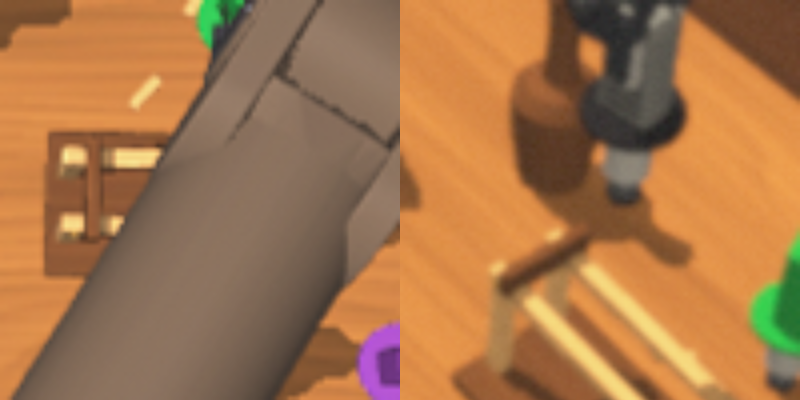

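The meter is upright above the rack, tip at side crop (622,195) with the stop plate at (545,262). Next I lower it between the rails in stages.

Call:
arm_command(commands=[{"tx": 0,"ty": 0,"tz": -0.025,"ax": 0,"ay": 0.06,"az": 0},{"tx": 0,"ty": 0,"tz": -0.04,"ax": 0,"ay": 0,"az": 0},{"tx": 0,"ty": 0,"tz": -0.03,"ax": 0,"ay": 0,"az": 0},{"tx": 0,"ty": 0,"tz": -0.02,"ax": 0,"ay": 0,"az": 0},{"tx": 0,"ty": 0,"tz": 0,"ax": 0,"ay": 0,"az": 0},{"tx": 0,"ty": 0,"tz": 0,"ax": 0,"ay": 0,"az": 0},{"tx": 0,"ty": 0,"tz": 0,"ax": 0,"ay": 0,"az": 0}])

```text
time_s: 16.8
position: [0.6334, -0.2074, 0.2464]
orientation: [0.002, 0.65, 0.76, 0.0]
force: [0.2, 0.0, -2.6]
grip_width: 0.0254
grip_force: 60.7
```

```bash
python3 t.py
```

```text
t 16.8 pos [ 0.6334 -0.2074  0.2464] F [ 0.1877  0.0431 -2.6262] Fn -2.3382222252187983 q [-0.248   0.5929  0.8036  1.5073 -0.4407  1.2255  0.7753]
turn units [ 0.0251  0.0319 -0.    ] axis err deg 0.2437285059634734
tip rel boss: height along n -0.08011218108084701 lateral [ 0.0171 -0.4552  0.0832] toward boss+40mm shift [-0.0767  0.4718  0.0197]
[-0.0014 -0.0076 -0.0814]
yaw 8.969035977184628
```

Call:
arm_command(commands=[{"tx": -0.001,"ty": 0,"tz": -0.01,"ax": 0.02,"ay": 0.03,"az": 0},{"tx": 0,"ty": 0,"tz": -0.01,"ax": 0,"ay": 0,"az": 0},{"tx": 0,"ty": 0,"tz": -0.01,"ax": 0,"ay": 0,"az": 0},{"tx": 0,"ty": 0,"tz": -0.01,"ax": 0,"ay": 0,"az": 0},{"tx": 0,"ty": 0,"tz": 0,"ax": 0,"ay": 0,"az": 0},{"tx": 0,"ty": 0,"tz": 0,"ax": 0,"ay": 0,"az": 0}])

```text
time_s: 17.4
position: [0.6314, -0.2077, 0.2039]
orientation: [-0.001, 0.65, 0.76, -0.001]
force: [0.7, -0.2, -2.5]
grip_width: 0.0252
grip_force: 60.7
```

Call:
arm_command(commands=[{"tx": 0,"ty": 0,"tz": -0.01,"ax": 0,"ay": 0,"az": 0},{"tx": 0,"ty": 0,"tz": -0.01,"ax": 0,"ay": 0,"az": 0},{"tx": 0,"ty": 0,"tz": -0.008,"ax": 0,"ay": 0,"az": 0},{"tx": 0,"ty": 0,"tz": 0,"ax": 0,"ay": 0,"az": 0},{"tx": 0,"ty": 0,"tz": 0,"ax": 0,"ay": 0,"az": 0},{"tx": 0,"ty": 0,"tz": 0,"ax": 0,"ay": 0,"az": 0}])

```text
time_s: 18.0
position: [0.6318, -0.2078, 0.1766]
orientation: [-0.001, 0.65, 0.76, -0.001]
force: [-0.2, -0.6, -2.1]
grip_width: 0.0251
grip_force: 60.8
```

```bash
python3 t.py
```

```text
t 18.0 pos [ 0.6318 -0.2078  0.1766] F [-0.1676 -0.622  -2.1283] Fn -1.8270530311431887 q [-0.2265  0.6527  0.7642  1.589  -0.4891  1.1025  0.8164]
turn units [ 0.002  -0.0208  0.    ] axis err deg 0.12566438112621856
tip rel boss: height along n -0.13877699743808025 lateral [-0.0143 -0.4472  0.0637] toward boss+40mm shift [-0.0744  0.4719  0.0895]
[ 0.0002 -0.0072 -0.0116]
yaw 8.904838724949395
```

Call:
arm_command(commands=[{"tx": 0,"ty": 0,"tz": -0.005,"ax": 0,"ay": 0,"az": 0},{"tx": 0,"ty": 0,"tz": -0.0045,"ax": 0,"ay": 0,"az": 0},{"tx": 0,"ty": 0.005,"tz": 0,"ax": 0,"ay": 0,"az": 0},{"tx": 0,"ty": 0.006,"tz": 0,"ax": 0,"ay": 0,"az": 0},{"tx": 0,"ty": 0.006,"tz": 0,"ax": 0,"ay": 0,"az": 0},{"tx": 0,"ty": 0.004,"tz": 0,"ax": 0,"ay": 0,"az": 0},{"tx": 0,"ty": 0,"tz": 0,"ax": 0,"ay": 0,"az": 0},{"tx": 0,"ty": 0,"tz": 0,"ax": 0,"ay": 0,"az": 0}])

```text
time_s: 18.8
position: [0.6316, -0.1865, 0.1669]
orientation: [-0.001, 0.65, 0.76, -0.001]
force: [0.6, -0.1, -3.1]
grip_width: 0.0256
grip_force: 60.8
```

Call:
arm_command(commands=[{"tx": 0,"ty": 0.001,"tz": 0,"ax": 0,"ay": 0,"az": 0},{"tx": 0,"ty": 0.001,"tz": 0,"ax": 0,"ay": 0,"az": 0},{"tx": 0,"ty": 0.001,"tz": 0,"ax": 0,"ay": 0,"az": 0},{"tx": 0,"ty": 0,"tz": 0,"ax": 0,"ay": 0,"az": 0},{"tx": 0,"ty": 0,"tz": 0,"ax": 0,"ay": 0,"az": 0}])

```text
time_s: 19.3
position: [0.6316, -0.1837, 0.1667]
orientation: [-0.001, 0.65, 0.76, -0.001]
force: [0.4, 1.2, -2.7]
grip_width: 0.0255
grip_force: 60.8
```

```bash
python3 t.py
```

```text
t 19.3 pos [ 0.6316 -0.1837  0.1667] F [ 0.3693  1.2356 -2.7109] Fn -2.3363200187344324 q [-0.2659  0.6515  0.7616  1.6191 -0.4943  1.0761  0.79  ]
turn units [-0.0002 -0.0263  0.    ] axis err deg 0.15764617130968345
tip rel boss: height along n -0.14375503724228708 lateral [-0.0171 -0.4223  0.0581] toward boss+40mm shift [-0.0741  0.4477  0.0994]
[ 0.0004 -0.0313 -0.0017]
yaw 8.909059981764203
```

Call:
arm_command(commands=[{"tx": 0,"ty": 0.001,"tz": 0,"ax": 0,"ay": 0,"az": 0},{"tx": 0,"ty": 0.001,"tz": 0,"ax": 0,"ay": 0,"az": 0},{"tx": 0,"ty": 0,"tz": 0,"ax": 0,"ay": 0,"az": 0},{"tx": 0,"ty": 0,"tz": 0,"ax": 0,"ay": 0,"az": 0}])

```text
time_s: 19.7
position: [0.6316, -0.1815, 0.1667]
orientation: [-0.001, 0.65, 0.76, -0.001]
force: [-0.2, 0.1, -2.1]
grip_width: 0.0253
grip_force: 60.8
```

Call:
arm_command(commands=[{"tx": 0,"ty": 0.001,"tz": 0,"ax": 0,"ay": 0,"az": 0},{"tx": 0,"ty": 0.001,"tz": 0,"ax": 0,"ay": 0,"az": 0},{"tx": 0,"ty": 0,"tz": 0,"ax": 0,"ay": 0,"az": 0},{"tx": 0,"ty": 0,"tz": 0,"ax": 0,"ay": 0,"az": 0}])

```text
time_s: 20.1
position: [0.6315, -0.1803, 0.1668]
orientation: [-0.001, 0.65, 0.76, -0.001]
force: [0.0, -2.7, -2.3]
grip_width: 0.0253
grip_force: 60.9
```

Call:
arm_command(commands=[{"tx": 0,"ty": 0.001,"tz": 0,"ax": 0,"ay": 0,"az": 0},{"tx": 0,"ty": 0,"tz": 0,"ax": 0,"ay": 0,"az": 0},{"tx": 0,"ty": 0,"tz": 0,"ax": 0,"ay": 0,"az": 0}])

```text
time_s: 20.4
position: [0.6315, -0.1801, 0.1669]
orientation: [-0.0, 0.65, 0.76, -0.001]
force: [-0.2, -5.3, -3.7]
grip_width: 0.0253
grip_force: 60.8
```

The collar has met the stop at TCP y ≈ -0.1805, against -0.180 expected. I'll back off slightly and lower onto the rails.

Call:
arm_command(commands=[{"tx": 0,"ty": -0.0015,"tz": 0,"ax": 0,"ay": 0,"az": 0},{"tx": 0,"ty": -0.001,"tz": 0,"ax": 0,"ay": 0,"az": 0},{"tx": 0,"ty": 0,"tz": -0.001,"ax": 0,"ay": 0,"az": 0},{"tx": 0,"ty": 0,"tz": 0,"ax": 0,"ay": 0,"az": 0},{"tx": 0,"ty": 0,"tz": 0,"ax": 0,"ay": 0,"az": 0}])

```text
time_s: 20.9
position: [0.6316, -0.1806, 0.1656]
orientation: [-0.001, 0.65, 0.76, -0.001]
force: [-0.2, -0.2, -2.7]
grip_width: 0.0254
grip_force: 60.9
```

Call:
arm_command(commands=[{"tx": 0,"ty": 0,"tz": -0.001,"ax": 0,"ay": 0,"az": 0},{"tx": 0,"ty": 0,"tz": 0,"ax": 0,"ay": 0,"az": 0},{"tx": 0,"ty": 0,"tz": 0,"ax": 0,"ay": 0,"az": 0}])

```text
time_s: 21.2
position: [0.6316, -0.1808, 0.1654]
orientation: [-0.001, 0.65, 0.76, -0.0]
force: [-2.5, 1.8, 5.3]
grip_width: 0.0249
grip_force: 61.9
```

```bash
python3 t.py
```

```text
t 21.2 pos [ 0.6316 -0.1808  0.1654] F [-2.5375  1.8215  5.3329] Fn 6.081800432374587 q [-0.2698  0.6516  0.7607  1.6226 -0.4959  1.0726  0.7879]
turn units [-0.0078 -0.0218  0.    ] axis err deg 0.13909783463427094
tip rel boss: height along n -0.14456412654533543 lateral [-0.0174 -0.4192  0.0575] toward boss+40mm shift [-0.0742  0.4447  0.1007]
[ 0.0004 -0.0342 -0.0004]
yaw 8.92683011830652
```

Seated, at the same height as at pick-up. I'll ease the preload and open.

Call:
arm_command(commands=[{"tx": 0,"ty": 0,"tz": 0.0006,"ax": 0,"ay": 0,"az": 0},{"tx": 0,"ty": 0,"tz": 0,"ax": 0,"ay": 0,"az": 0},{"tx": 0,"ty": 0,"tz": 0,"ax": 0,"ay": 0,"az": 0},{"tx": 0,"ty": 0,"tz": 0,"ax": 0,"ay": 0,"az": 0}], grip=0.015, squeeze=20)

```text
time_s: 21.6
position: [0.6317, -0.1809, 0.1654]
orientation: [-0.001, 0.65, 0.76, -0.001]
force: [-0.8, 1.6, 1.6]
grip_width: 0.0253
grip_force: 61.4
```

Call:
arm_command(commands=[{"tx": 0,"ty": 0,"tz": 0,"ax": 0,"ay": 0,"az": 0},{"tx": 0,"ty": 0,"tz": 0,"ax": 0,"ay": 0,"az": 0},{"tx": 0,"ty": 0,"tz": 0,"ax": 0,"ay": 0,"az": 0},{"tx": 0,"ty": 0,"tz": 0,"ax": 0,"ay": 0,"az": 0},{"tx": 0,"ty": 0,"tz": 0,"ax": 0,"ay": 0,"az": 0},{"tx": 0,"ty": 0,"tz": 0,"ax": 0,"ay": 0,"az": 0}], grip=0.06)

```text
time_s: 22.2
position: [0.6316, -0.1812, 0.1653]
orientation: [-0.001, 0.65, 0.76, -0.001]
force: [0.1, 0.7, -0.0]
grip_width: 0.06
grip_force: 0.0
```

Call:
arm_command(commands=[{"tx": 0,"ty": 0,"tz": 0,"ax": 0,"ay": 0,"az": 0},{"tx": 0,"ty": 0,"tz": 0.01,"ax": 0,"ay": 0,"az": 0},{"tx": 0,"ty": 0,"tz": 0.02,"ax": 0,"ay": 0,"az": 0},{"tx": 0,"ty": 0,"tz": 0.04,"ax": 0,"ay": 0,"az": 0},{"tx": 0,"ty": 0,"tz": 0.04,"ax": 0,"ay": 0,"az": 0},{"tx": 0,"ty": 0,"tz": 0.04,"ax": 0,"ay": 0,"az": 0},{"tx": 0,"ty": 0,"tz": 0.03,"ax": 0,"ay": 0,"az": 0}], grip=0.085)

```text
time_s: 22.9
position: [0.6317, -0.1817, 0.349]
orientation: [0.0, 0.65, 0.76, -0.0]
force: [-0.0, -1.0, 0.0]
grip_width: 0.0849
grip_force: 0.0
```

Call:
arm_command(commands=[{"tx": -0.035,"ty": 0.03,"tz": 0,"ax": 0,"ay": 0,"az": 0},{"tx": -0.035,"ty": 0.03,"tz": 0,"ax": 0,"ay": 0,"az": 0},{"tx": -0.035,"ty": 0.03,"tz": 0,"ax": 0,"ay": 0,"az": 0},{"tx": -0.035,"ty": 0.03,"tz": 0,"ax": 0,"ay": 0,"az": 0},{"tx": -0.035,"ty": 0.03,"tz": 0,"ax": 0,"ay": 0,"az": 0},{"tx": -0.025,"ty": 0.03,"tz": 0,"ax": 0,"ay": 0,"az": 0}])

```text
time_s: 23.5
position: [0.4296, -0.001, 0.3455]
orientation: [-0.001, 0.65, 0.76, -0.0]
force: [0.5, 1.7, 1.1]
grip_width: 0.0847
grip_force: 0.0
```

```bash
python3 - <<'E'
from s import *
q,d=grab('top');p,_=grab('side');f=4
cv2.imwrite('pics/end.png',np.hstack([cv2.resize(q[160:260,300:400,::-1],None,fx=f,fy=f),cv2.resize(p[190:290,280:380,::-1],None,fx=f,fy=f)]))
for k,dd in(('top',d),('side',_)):
    X=cloud(k,dd); m=(abs(X[...,0]-.632)<.05)&(abs(X[...,1]+.18)<.05)&(X[...,2]>.178)&(X[...,2]<.21); print(k,X[m].mean(0),m.sum())
print(proj('top',[.632,-.181,.192]),proj('side',[.632,-.181,.192]))
E
```

```text
top [ 0.6308 -0.1797  0.1891] 136
side [ 0.6256 -0.1831  0.1881] 161
[[339.1161 195.5953]] [[327.0402 225.0108]]
```

View pics/end.png

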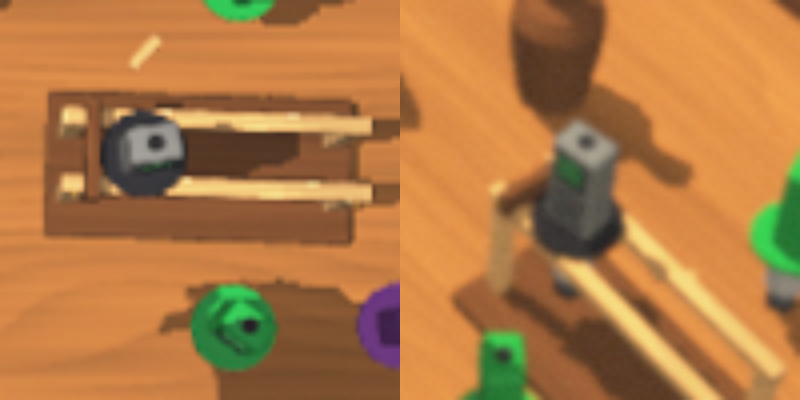

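The meter hangs upright on both rails (top-crop collar at (145,152)), against the stop plate at (92,150), and the gripper is clear.

```bash
python3 -c "
from h import *
print(arm.close_job())"
```

```text
the job is handed in; nothing more can be done
None
```

The job is handed in, though no verdict came back: the meter was pressed on the boss about half in (judged from force) and held for over 2 s, then hung upright on the rails against the stop and released at about 23 s.

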